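# Load a panel in the tilted jig and knock its locking peg home

### The job

Take the larger of the two boards out of the stand and slide it fully home, down to the bottom, into the leaning slot of the jig. Then take the mallet and, using only the mallet and not the hand, knock the jig's raised locking peg down until its head sits on the block, and stand the mallet back upright on the bench, head down. Leave the other board and the other things on the bench where they are.

Things in the scene. Friction and masses are not known exactly. Their poses are not given: they have to be found in the camera images.
- panel: The larger board: flat plain light wood, 10 thick (own x), 100 wide (y), 130 tall (z), about 90 g, standing on edge in one of the two grooves of the stand. Origin: centre of its lower 10 x 100 edge; z points up along the board. Either face may look either way in the jig.
- offcut: The smaller board: same wood, 10 thick (own x), 65 wide (y), 85 tall (z), standing in the other groove of the stand. Origin: centre of its lower edge. To be left alone (may not shift more than 30 mm).
- stand: Dark wooden stand fixed to the bench, 150 (own x) x 120 (y). Origin: centre of its underside. Two grooves run along its y at x = -45 and x = +45; each groove is 13 wide, its floor 12 above the bench, its rails 45 above the bench at the top and 14 thick. The boards stand with their faces looking along the stand's x; which is in which groove varies.
- jig: Plywood jig fixed to the bench: base plate 150 (own x) x 160 (y) x 18 high, carrying the leaning slot (slot) and, at its own -y end, a square block 56 x 56, 55 high (centre at x 0, y -108) with the locking peg in its top. Origin: centre of the base plate's underside, x level and away from the robot at yaw 0, z up.
- slot: The jig's slot, leaning 25 deg from vertical, its mouth looking up and along the jig's -x (to the robot). Origin: centre of its floor, 40 above the bench. Own z: out along the depth, x: across the gap, y: along the slot. Gap 12.5 (x), length 106 (y), depth 50 (z); the outer 14 flares to a gap of 25. Cheeks 16 thick. Fully home, the board rests on the floor and 80 of it stands out.
- peg (a joint): Locking peg, sliding vertically in the jig's block: 0 fully up, 0.014 fully down (m), its head then sitting on the block. A stiff push fit: it takes about 6 N to move and stays where it is left. Starts up (0 to 0.003).
- peg_top (a point): Centre of the top of the peg's head, a round dark wooden button of 26 to 30 diameter, 8 high; 77 above the bench when fully up, 63 when down. At jig x 0, y -108.
- mallet: Turned wooden carver's mallet standing on its head, 172 tall, about 0.35 kg. Origin: centre of the flat underside of the head; z up along the handle. Head: 56 diameter at the underside, 66 at 74 high; then a straight round handle of 25 diameter from 92 to 164 high. Its flat underside serves to knock the peg.
- glue: White and yellow glue bottle, 60 diameter, 170 tall, origin at the centre of its underside. To be left alone.
- sander: Cork sanding block, 110 x 60 x 30 high, origin at the centre of its underside. To be left alone.
- tin: Flat round steel wax tin, 76 diameter, 35 high, origin at the centre of its underside. To be left alone.
Things that resemble listed ones, but are neither listed nor needed, are in the scene too. Leave any purple look-alike of the mallet alone.

How it is judged:
By the outcome, as a careful person would: the job done as asked, in the order asked, and still so for the second after the job is handed in, with the robot touching nothing.
It also fails if it takes over 58 s, if anything falls off the work surface, if the arm or the gripper's body presses on something with over 40 N, if the wrist force passes 120 N, or if a joint passes its speed limit or range.

### The arm

A 6-joint arm with a two-finger parallel gripper is mounted at the origin on the work surface. World frame = base frame: x ahead of the robot, y to its left, z up, the work surface at z = 0. Lengths are in m, angles in rad, forces in N, time in s.
With the tool pointing down it reaches from about 0.225 to 0.725 m from the base axis. Payload 3.1 kg.
Tool frame: the origin (TCP) lies midway between the tips of the shut fingers; the grasp point (between the pads) lies 19 mm behind it; z points along the fingers, y is the line along which they close (so a half turn about z gives the same grasp; the last joint's range is limited). The gripper opens to 85 mm and grips with 20 to 120 N. Pads are 22 mm wide; open, the fingers measure 114 mm over their backs; the gripper's body (76 mm by 85 mm) begins 54 mm behind the grasp point. The pads swing forward as they close: fully open they stand 13 mm farther back than shut.
Start: joints at [0.99, 0.048, 0.099, 1.622, 0, 1.443], TCP at [0.23, 0.472, 0.192] pointing down, gripper open.
Joint ranges: [-2.91, 2.91], [-0.99, 1.94], [-1.21, 1.42], [-2.12, 2.29], [-1.49, 1.47], [-3.14, 3.14]. Speed limits (rad/s): [2.79, 2.79, 3.14, 3.14, 3.14, 3.14].

### API

Orientations are given as a unit quaternion [w, x, y, z].
In Python, from workcell import ctrl gives the robot as it stands.
- The arm moves only by the shell command python3 -m creep 'ROWS' [OPENING] [FORCE]. ROWS is JSON, one flat list of numbers, 4 for each row, row after row: the shift along the tool's x, y, z in units of 0.25 m (1.0 is 0.25 m), then the turn about the tool's z in units of 180 degrees (1.0 is 180 degrees). In form: [tx, ty, tz, yaw, tx, ty, tz, yaw, ...]. A call has 1 to 8 rows; each row shifts and turns the commanded pose from where the row before left it, along the tool's axes as they then stand; what a row does not reach is not made up. A row lasts 1/10 s, in which the tool goes at most 50 mm and 8.59 degrees, less where a joint would pass 70% of its speed; a pose out of reach is approached as far as the arm can. A call with a number of a shift or a turn outside -1 to 1 is refused whole. A call with a gripper value outside its range is refused whole. OPENING is the closure, from -1 (fully open) to 1 (shut), set as the call begins (- or left out, the last holds). The fingers move at their own pace and stop on an object; FORCE is the grip in N (left out, the last holds). Time passes only in rows, so rows that do not move let the fingers close. It gives the time, the measured TCP pose, the force, the opening and the grip force at its end, in the units of the state.
- ctrl.sense(): the state, without advancing time (a new reading comes with each control period).
- ctrl.read_camera(name): name is "scene" or "top" or "wrist"; returns the picture (384x512x3 uint8, blue, green, red); there is no depth.
- ctrl.camera_info(name): a dict with "fx", "fy", "cx", "cy" (pixels), "k1" (the pictures are not rectified: a ray, as slopes to the right and down, at radius r is drawn at 1 + k1 r^2 times it, then the intrinsics apply), "camera_from_world" (4x4, takes a point from world to camera coordinates). Camera axes: x right, y down, z forward; pixel columns grow to the right and rows downward; lengths in m; the calibration is good to about 2 mm. A picture is of the moment at which its call begins: read the wrist's pose just before it. camera_info takes no time and is no camera call; for the wrist camera it gives the pose at the moment of the call.
- ctrl.job_done(): hands the job in; it is judged then, once.
The state is a dict: "time": time; "joint_positions": joint angles; "qvel": joint speeds; "joint_efforts": joint torques, N m; "tcp_pos": TCP position; "eef_rot": TCP orientation; "force": force on the tool from outside, world axes, zero at the start; "wrist_torque": the same for the moment, N m; "gripper_width": opening from 0.0 (shut) to 1.0 (fully open); "gripper_force": force on a finger pad.
Only numpy, scipy, OpenCV 4.12 (cv2) and the standard library are available. Lean on these libraries where they do the work, as an engineer would, in place of code of your own. Each camera call takes 0.05 s, during which the arm holds its last target. There are 200 camera calls.

## Working session

There is one attempt and no reset: what is moved stays moved. The work goes in short steps, Python scripts to look and compute and a shell command to move; the robot and the scene stay as the last step left them, time stands still between calls to the robot, and variables do not carry over. Pictures are saved under pics/ and viewed, at most 10 in all, crops included, and the job is handed in when it is done.

```bash
ls; mkdir -p pics; python3 - <<'E'
from workcell import ctrl
import cv2,numpy as np
s=ctrl.sense();print(s)
for n in("scene","top"):
    cv2.imwrite(f"pics/{n}0.png",ctrl.read_camera(n))
    i=ctrl.camera_info(n);print(n,{k:(np.round(v,4).tolist() if k=="camera_from_world" else v) for k,v in i.items()})
E
```

```text
pics
{'time': 0.0, 'joint_positions': array([9.90224245e-01, 4.87357224e-02, 9.75761121e-02, 1.62203373e+00,
       2.89698667e-05, 1.44299588e+00]), 'qvel': array([-1.94207979e-03, -2.16365934e-03,  1.28751562e-03, -3.19653914e-05,
       -1.77516391e-04, -7.47740359e-04]), 'joint_efforts': array([ 3.46686320e-04, -3.38779020e+01,  3.20015860e+01,  2.02036434e-02,
       -5.64571792e-05, -4.21654093e-06]), 'tcp_pos': array([0.22926805, 0.47148842, 0.19091424]), 'eef_rot': array([-4.29260943e-04,  2.24456888e-01,  9.74483283e-01, -1.11909133e-03]), 'force': array([0.69512888, 0.51362401, 0.16444908]), 'wrist_torque': array([-0.02342715, -0.03774267, -0.0166239 ]), 'gripper_force': 0.0, 'gripper_width': 1.0022415263801407}
scene {'fx': 430.15853154407995, 'fy': 430.15853154407995, 'cx': 254.10401453113707, 'cy': 191.38139209419262, 'k1': 0.05433541283179067, 'camera_from_world': [[-0.5834, 0.8122, 0.002, 0.3503], [0.6582, 0.4742, -0.5848, -0.3391], [-0.4759, -0.3399, -0.8112, 1.6735], [0.0, 0.0, 0.0, 1.0]]}
top {'fx': 446.23860389189775, 'fy': 446.23860389189775, 'cx': 252.24416869940674, 'cy': 198.61950492649262, 'k1': -0.1328212907600393, 'camera_from_world': [[-0.0082, -1.0, 0.0021, -0.0211], [-0.9929, 0.0079, -0.1191, 0.5597], [0.1191, -0.0031, -0.9929, 1.2225], [0.0, 0.0, 0.0, 1.0]]}
```

View pics/scene0.png

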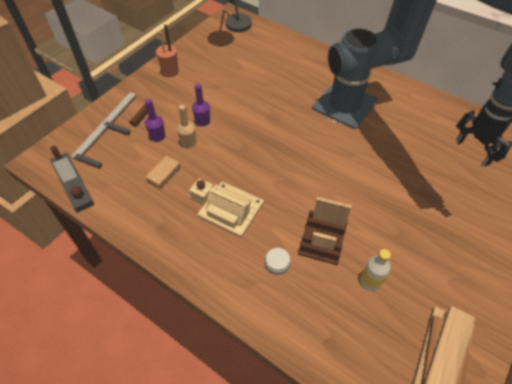

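View pics/top0.png

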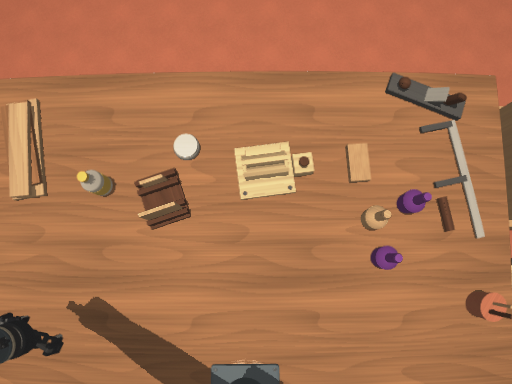

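The top view shows the stand at about (162,200), with the panel in the near groove (165,210) and the offcut in the far one (157,180). The jig is at (265,170) with its peg at (304,162), and the wooden mallet stands at about (375,218) between two purple ones. Next I'll compute rough poses and make enlarged crops.

```bash
cat > h.py <<'E'
from workcell import ctrl
import cv2,numpy as np
from scipy.spatial.transform import Rotation as R
def info(n):
    i=ctrl.camera_info(n);T=np.array(i["camera_from_world"]);K=np.array([[i["fx"],0,i["cx"]],[0,i["fy"],i["cy"]],[0,0,1.]])
    return K,np.array([i["k1"],0,0,0,0.]),T
def proj(c,P):
    K,D,T=c;return cv2.projectPoints(np.atleast_2d(P).astype(float),cv2.Rodrigues(T[:3,:3])[0],T[:3,3],K,D)[0][:,0]
def ray(c,uv,z):
    K,D,T=c;p=cv2.undistortPoints(np.array(uv,float).reshape(-1,1,2),K,D)[:,0]
    d=np.c_[p,np.ones(len(p))]@T[:3,:3];o=-T[:3,:3].T@T[:3,3]
    z=np.broadcast_to(z,len(d));return o+d*((z-o[2])/d[:,2])[:,None]
def tcp():
    s=ctrl.sense();q=s["eef_rot"];return s["tcp_pos"],R.from_quat(q[[1,2,3,0]]).as_matrix(),s
def crop(img,x0,y0,w,h,k,name):
    cv2.imwrite(name,cv2.resize(img[y0:y0+h,x0:x0+w],None,fx=k,fy=k,interpolation=cv2.INTER_CUBIC))
E
python3 - <<'E'
from h import *
t=info("top");np.set_printoptions(precision=3,suppress=True)
print(ray(t,[[165,213],[157,182],[265,170],[304,162],[387,214],[97,182],[186,146],[358,162]],[.142,.097,.018,.077,.17,.1,.035,.03]))
p,M,s=tcp();K,D,T=info("wrist");C=np.linalg.inv(T);print(p,M,"cam in tool",M.T@(C[:3,3]-p),M.T@C[:3,:3])
print(K)
a=cv2.imread("pics/top0.png");A=cv2.resize(a[120:240,130:330],None,fx=4,fy=4,interpolation=cv2.INTER_CUBIC)
cv2.imwrite("pics/c1.png",A)
E
```

```text
[[ 0.511  0.199  0.142]
 [ 0.599  0.231  0.097]
 [ 0.644 -0.063  0.018]
 [ 0.655 -0.169  0.077]
 [ 0.501 -0.366  0.17 ]
 [ 0.6    0.397  0.1  ]
 [ 0.713  0.163  0.035]
 [ 0.664 -0.331  0.03 ]]
[0.229 0.472 0.191] [[-0.899  0.437 -0.001]
 [ 0.437  0.899 -0.002]
 [ 0.    -0.002 -1.   ]] cam in tool [ 0.081 -0.001 -0.183] [[-0.    -0.949 -0.317]
 [ 1.     0.    -0.001]
 [ 0.001 -0.317  0.949]]
[[265.792   0.    256.209]
 [  0.    265.792 194.736]
 [  0.      0.      1.   ]]
```

View pics/c1.png

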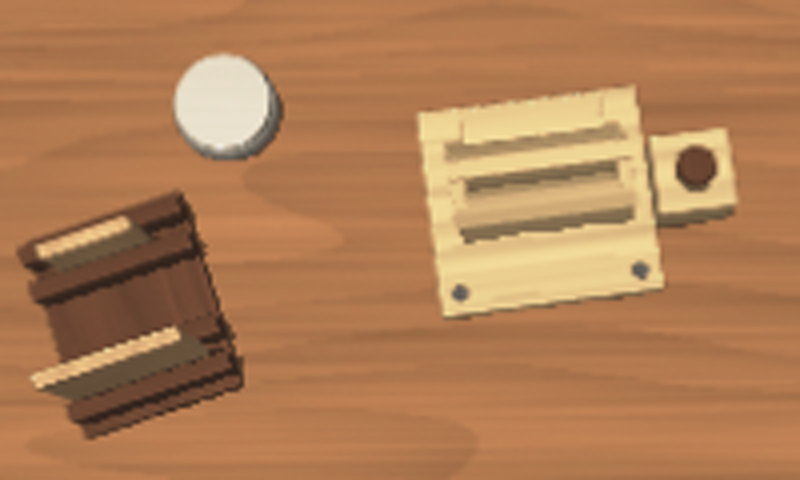

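The crop shows the stand yawed about 18° and the jig about 8°, with the panel's top edge running from (33,382) to (180,333). I'll fit both poses and plan the approach.

```bash
cat >> h.py <<'E'
def to(xyz,ang):
    "shift in tool axes (units) AFTER and BEFORE turning tool y to world angle ang (deg)"
    p,M,s=tcp();a0=np.degrees(np.arctan2(M[1,1],M[0,1]));d=np.array(xyz)-p
    w=(ang-a0+180)%360-180
    M2=R.from_euler('z',w,degrees=True).as_matrix()@M
    print("t",round(s["time"],2),"tcp",p.round(4),"yang",round(a0,2),"turn",round(-w/180,4),"| before-turn",(M.T@d/.25).round(4),"| after-turn",(M2.T@d/.25).round(4))
E
python3 - <<'E'
from h import *
np.set_printoptions(precision=4,suppress=True)
t=info("top");c=lambda L:np.array(L,float)/4+[130,120]-.4
J=ray(t,c([[420,112],[634,87],[663,286],[443,313]]),.018)
print("jig",J.mean(0),[np.linalg.norm(J[i]-J[(i+1)%4]) for i in range(4)])
print([np.degrees(np.arctan2(*(J[i]-J[j])[[1,0]])) for i,j in((0,1),(3,2),(1,2),(0,3))])
P=ray(t,c([[33,377],[180,328],[183,339],[38,390]]),.142)
print("panel",P.mean(0),np.linalg.norm(P[0]-P[1]),np.degrees(np.arctan2(*(P[0]-P[1])[[1,0]]))-90)
print("peg",ray(t,c([[696,167]]),.075))
to([P.mean(0)[0],P.mean(0)[1],.30],17.5)
E
```

```text
jig [ 0.6461 -0.0619  0.018 ] [np.float64(0.15631439323247903), np.float64(0.14706904649205477), np.float64(0.15836518476349978), np.float64(0.14752839308926166)]
[np.float64(96.42868674301634), np.float64(96.59725247330067), np.float64(7.0114882982834965), np.float64(6.2134609562328285)]
panel [0.5209 0.2212 0.142 ] 0.10035512346162646 18.051037840413628
peg [[ 0.6568 -0.1679  0.075 ]]
t 0.1 tcp [0.2294 0.4716 0.191 ] yang 64.06 turn 0.2586 | before-turn [-1.4866 -0.3912 -0.4354] | after-turn [-1.3055  0.8101 -0.4379]
```

```bash
python3 -m creep '[0,0,-0.07,0.043,0,0,-0.07,0.043,0,0,-0.07,0.043,0,0,-0.07,0.043,0,0,-0.07,0.043,0,0,-0.07,0.043]' -1; python3 -m creep '[-0.16,0.1,0,0,-0.16,0.1,0,0,-0.16,0.1,0,0,-0.16,0.1,0,0,-0.16,0.1,0,0,-0.16,0.1,0,0,-0.16,0.1,0,0,-0.16,0.1,0,0]'; python3 -m creep '[-0.02,0.01,0,0,0,0,0,0]'
python3 - <<'E'
from h import *
to([.5209,.2212,.30],18)
np.save("w1.npy",np.array(info("wrist"),dtype=object),allow_pickle=True)
im=ctrl.read_camera("wrist");cv2.imwrite("pics/w1.png",im);crop(im,0,0,512,384,1.5,"pics/w1b.png")
E
```

```text
time: 0.7
tcp_pos: [0.2295, 0.4718, 0.2972]
eef_rot: [0.0, 0.593, 0.805, -0.001]
force: [0.7, -0.6, 0.4]
gripper_width: 0.998
gripper_force: 0.0
time: 1.5
tcp_pos: [0.5182, 0.2261, 0.2966]
eef_rot: [-0.0, 0.591, 0.807, -0.0]
force: [-0.3, 0.7, 0.2]
gripper_width: 0.997
gripper_force: 0.0
time: 1.7
tcp_pos: [0.5216, 0.2223, 0.2957]
eef_rot: [-0.001, 0.592, 0.806, -0.001]
force: [-0.3, -0.0, -0.1]
gripper_width: 1.0
gripper_force: 0.0
t 1.7 tcp [0.5216 0.2223 0.2957] yang 17.44 turn -0.0031 | before-turn [-0.0036 -0.004  -0.0173] | after-turn [-0.0035 -0.004  -0.0173]
```

View pics/w1b.png

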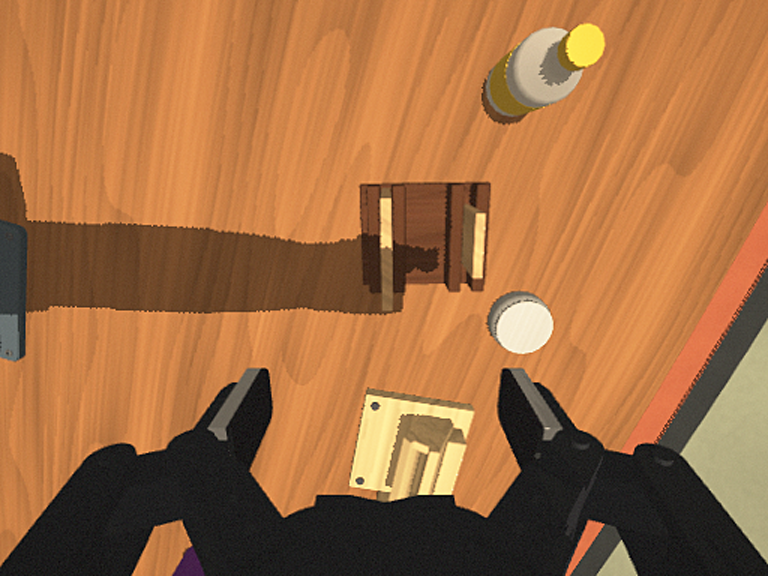

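The wrist view shows the panel's top edge from (387,186) to (388,311) at 1.5x scale. The fingers are clear of it, and the jig is below at (412,440).

```bash
python3 - <<'E'
from h import *
np.set_printoptions(precision=4,suppress=True)
c=tuple(np.load("w1.npy",allow_pickle=True));c=tuple(np.array(x,float) for x in c)
q=lambda L:np.array(L,float)/1.5-.2
im=cv2.imread("pics/w1.png");g=im[:,:,0].astype(int)
for r in (140,155,): print(r,g[r,248:272].tolist())
print("col",g[115:215,258].tolist())
P=ray(c,q([[381,187],[393.5,187],[394,311],[381.5,311]]),.142)
print(P.mean(0),np.linalg.norm(P[0]-P[3]),np.linalg.norm(P[0]-P[1]),np.degrees(np.arctan2(*(P[0]-P[3])[[1,0]]))-90,np.degrees(np.arctan2(*(P[1]-P[2])[[1,0]]))-90)
E
```

```text
140 [44, 43, 45, 42, 39, 79, 137, 129, 126, 131, 130, 134, 124, 39, 37, 47, 45, 43, 42, 43, 51, 39, 37, 53]
155 [51, 46, 47, 48, 36, 79, 146, 140, 129, 131, 124, 128, 120, 66, 35, 40, 43, 45, 41, 45, 43, 39, 35, 47]
col [64, 69, 70, 73, 70, 74, 63, 44, 45, 45, 55, 66, 64, 62, 63, 64, 56, 123, 139, 140, 132, 130, 138, 140, 136, 130, 130, 129, 132, 130, 133, 132, 123, 122, 116, 119, 125, 130, 124, 123, 124, 132, 138, 140, 143, 137, 138, 141, 132, 99, 65, 63, 69, 66, 67, 69, 69, 69, 66, 65, 65, 62, 66, 70, 67, 68, 64, 65, 65, 69, 63, 61, 58, 64, 63, 63, 67, 67, 67, 72, 69, 66, 66, 67, 60, 64, 60, 65, 71, 72, 65, 72, 44, 38, 72, 83, 77, 76, 77, 76]
[0.5216 0.2271 0.142 ] 0.10897042636184077 0.01026061151206393 17.500929398252893 18.055656801062113
```

```bash
python3 -m creep '[0,0,0.15,-0.0025,0,0,0.15,0,0,0,0.15,0,0,0,0.15,0,0,0,0.12,0,0,0,0.048,0]' -1 ; python3 - <<'E'
from h import *
to([.522,.222,.104],17.9)
E
python3 -m creep '[0,0,0,0,0,0,0,0,0,0,0,0,0,0,0,0,0,0,0,0,0,0,0,0,0,0,0,0]' 1 40
```

```text
time: 2.35
tcp_pos: [0.5171, 0.2245, 0.1014]
eef_rot: [-0.002, 0.586, 0.81, -0.002]
force: [-0.3, 0.1, -0.0]
gripper_width: 0.999
gripper_force: 0.0
t 2.35 tcp [0.5171 0.2245 0.1014] yang 18.23 turn 0.0018 | before-turn [-0.0156  0.0156 -0.0104] | after-turn [-0.0155  0.0156 -0.0104]
time: 3.05
tcp_pos: [0.5213, 0.2236, 0.1054]
eef_rot: [0.0, 0.587, 0.809, 0.0]
force: [-0.0, -0.0, -0.0]
gripper_width: 0.003
gripper_force: 0.0
```

```bash
python3 - <<'E'
from h import *
im=ctrl.read_camera("wrist");cv2.imwrite("pics/w2.png",im)
im2=ctrl.read_camera("scene");print(tcp()[2]["gripper_width"])
a=cv2.resize(im,None,fx=.85,fy=.85);b=cv2.resize(im2[170:290,260:410],None,fx=2.2,fy=2.2)
o=np.zeros((326,435+330,3),np.uint8);o[:a.shape[0],:435]=a[:,:435];o[:b.shape[0],435:]=b;cv2.imwrite("pics/m2.png",o)
E
```

```text
-0.0004168734659427755
```

View pics/m2.png

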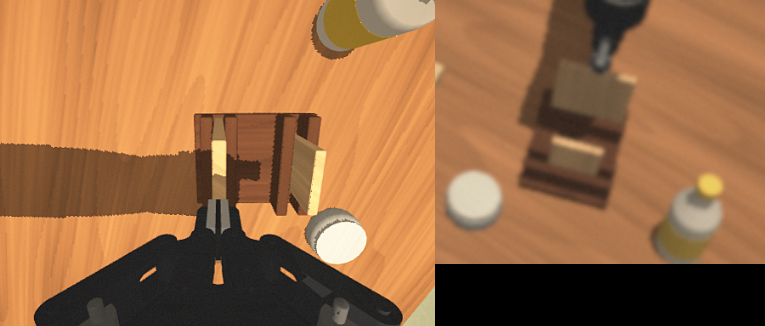

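```bash
python3 - <<'E'
from h import *
np.set_printoptions(precision=1,suppress=True)
p,M,s=tcp();print(p,s["gripper_width"],s["gripper_force"])
y=np.array([-.307,.952,0]);c0=np.array([.522,.222,0])
for n in("wrist","scene"):
    c=info(n);print(n,"tcp",proj(c,p)*(.85 if n=="wrist" else 1))
    for h in(.142,.097,.045):
        q=proj(c,[c0+y*.05+[0,0,h],c0-y*.05+[0,0,h]]);print(h,q*(.85 if n=="wrist" else 1), "crop",(q-[260,170])*2.2+[435,0])
E
```

```text
[0.5 0.2 0.1] -0.0004168734659427755 0.0
wrist tcp [[218.5 186.1]]
0.142 [[219.5 141.4]
 [218.8 263.5]] crop [[431.2  -8. ]
 [429.4 308. ]]
0.097 [[219.1 130. ]
 [218.7 230.7]] crop [[430.2 -37.6]
 [428.9 223.2]]
0.045 [[218.9 121.8]
 [218.5 205.4]] crop [[429.5 -58.7]
 [428.6 157.6]]
scene tcp [[331.8 207.9]]
0.142 [[350.5 205.2]
 [316.  196.3]] crop [[634.1  77.4]
 [558.2  57.9]]
0.097 [[347.7 213.8]
 [314.2 205. ]] crop [[627.9  96.3]
 [554.2  77.1]]
0.045 [[344.6 223.1]
 [312.2 214.5]] crop [[621.2 116.8]
 [549.9  97.9]]
```

```bash
python3 - <<'E'
from h import *
im=cv2.imread("pics/w2.png");crop(im,190,130,130,100,6,"pics/z2.png")
s=tcp()[2];print(s)
E
```

```text
{'time': 3.15, 'joint_positions': array([ 2.86976372e-01,  1.54753088e-01,  4.15470643e-02,  1.45767948e+00,
       -5.46056955e-06,  1.54261185e+00]), 'qvel': array([-0.0004619 ,  0.00232974, -0.002367  , -0.00063848,  0.00088836,
        0.00083986]), 'joint_efforts': array([ 2.04203789e-03, -3.80968165e+01,  3.21653080e+01, -7.20134321e-04,
        1.79180724e-04,  4.28383157e-05]), 'tcp_pos': array([0.52107518, 0.22353178, 0.10509226]), 'eef_rot': array([-2.50331678e-05,  5.87380028e-01,  8.09311251e-01, -3.69986969e-05]), 'force': array([-0.89839897,  0.13095414,  0.99241357]), 'wrist_torque': array([ 0.02287643, -0.00055152, -0.00381584]), 'gripper_force': 0.0, 'gripper_width': -0.0004168734659427755}
```

View pics/z2.png

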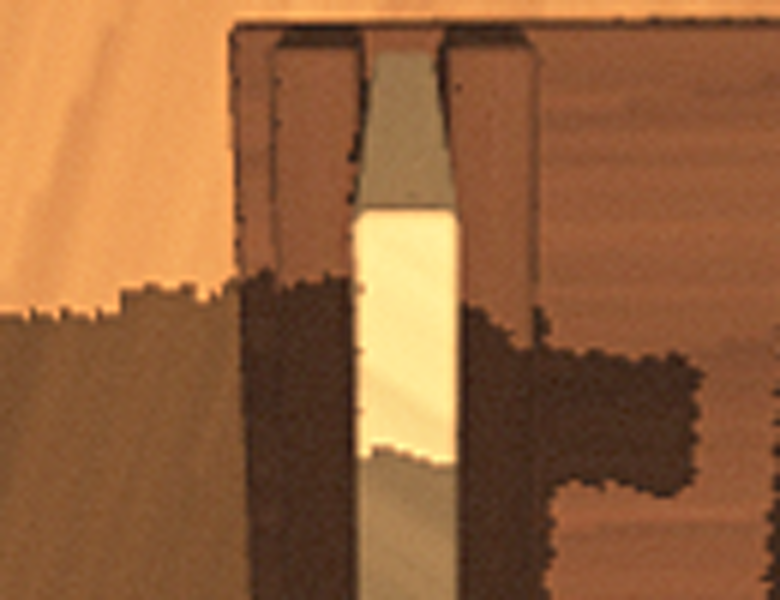

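```bash
python3 - <<'E'
from h import *
im=cv2.imread("pics/w2.png").mean(2).astype(int)
for r in range(212,280,5): print(r,im[r,232:284:1].tolist())
E
```

```text
212 [46, 46, 52, 47, 51, 47, 46, 48, 45, 45, 49, 54, 49, 50, 47, 45, 50, 81, 128, 125, 124, 123, 121, 120, 117, 116, 114, 114, 114, 119, 112, 114, 116, 109, 67, 44, 49, 47, 47, 49, 48, 45, 50, 50, 44, 45, 48, 50, 46, 43, 65, 99]
217 [48, 50, 54, 49, 50, 49, 46, 49, 49, 50, 50, 43, 55, 52, 45, 44, 45, 84, 127, 125, 128, 129, 129, 127, 128, 127, 127, 125, 120, 122, 121, 118, 118, 110, 69, 49, 49, 48, 49, 51, 50, 50, 47, 51, 46, 45, 45, 54, 56, 49, 69, 105]
222 [49, 51, 49, 49, 47, 45, 45, 54, 47, 49, 47, 49, 49, 49, 49, 46, 43, 71, 126, 127, 125, 126, 124, 124, 122, 125, 127, 126, 126, 131, 130, 126, 129, 118, 70, 44, 47, 50, 47, 49, 51, 53, 47, 48, 51, 45, 45, 51, 47, 41, 61, 98]
227 [42, 52, 51, 50, 52, 47, 46, 49, 47, 50, 42, 52, 51, 53, 49, 42, 45, 69, 119, 123, 120, 118, 122, 118, 120, 122, 125, 127, 126, 122, 124, 125, 127, 117, 68, 39, 50, 51, 46, 47, 48, 47, 45, 45, 53, 45, 48, 49, 73, 108, 101, 100]
232 [46, 49, 51, 51, 47, 44, 43, 49, 43, 44, 49, 54, 48, 48, 45, 50, 37, 67, 119, 121, 122, 122, 121, 123, 123, 122, 121, 121, 121, 120, 121, 117, 125, 113, 64, 37, 48, 46, 54, 48,
[... 1417 characters left out ...]
 38, 33, 40, 34, 37, 34, 29, 16, 111]
267 [32, 31, 33, 36, 31, 32, 33, 35, 35, 38, 82, 135, 130, 126, 121, 118, 119, 121, 117, 118, 117, 58, 30, 27, 22, 36, 26, 42, 91, 119, 119, 115, 116, 124, 120, 123, 128, 134, 120, 49, 35, 29, 40, 40, 38, 39, 33, 33, 43, 38, 27, 17]
272 [28, 37, 39, 32, 32, 35, 40, 33, 33, 34, 35, 40, 33, 38, 34, 35, 35, 27, 50, 106, 132, 74, 25, 33, 27, 39, 31, 50, 108, 131, 65, 25, 32, 32, 34, 31, 38, 35, 35, 38, 40, 32, 38, 34, 38, 32, 42, 36, 33, 34, 37, 33]
277 [34, 40, 34, 38, 35, 43, 39, 39, 44, 29, 41, 33, 39, 35, 36, 27, 32, 41, 34, 37, 39, 34, 40, 30, 37, 43, 33, 41, 36, 32, 34, 34, 30, 35, 29, 33, 36, 43, 34, 40, 44, 37, 38, 38, 40, 42, 41, 36, 33, 37, 39, 29]
```

```bash
python3 - <<'E'
from h import *
p,M,s=tcp();c=info("wrist")
for d in (0,.02,.03,.04,.05,.06): print(d,[proj(c,p-M[:,2]*d+M[:,0]*x+M[:,1]*.0)[0].round(1).tolist() for x in(.011,0,-.011)])
a=p+M[:,1]*.012;print("width px/mm at d=.04",proj(c,p-M[:,2]*.04+M[:,1]*.005)-proj(c,p-M[:,2]*.04-M[:,1]*.005))
E
```

```text
0 [[257.0, 205.2], [257.0, 218.9], [257.0, 232.2]]
0.02 [[257.1, 215.9], [257.1, 230.8], [257.1, 245.2]]
0.03 [[257.2, 222.1], [257.1, 237.7], [257.1, 252.7]]
0.04 [[257.2, 229.1], [257.2, 245.5], [257.2, 261.1]]
0.05 [[257.3, 236.9], [257.3, 254.1], [257.2, 270.5]]
0.06 [[257.3, 245.9], [257.3, 264.0], [257.3, 281.1]]
width px/mm at d=.04 [[ 1.64479996e+01 -3.74421497e-03]]
```

Board geometry checks out, but the images put the fingertips about 40–50 mm above the reported TCP. The fingers closed above the board without touching it. A gentle touch on the board's top edge, which is known to be at z=0.142, will give the true offset.

```bash
python3 -m creep '[0,0,0.012,0,0,0,0.012,0]'|grep -E "tcp|force:|time"; for i in 1; do python3 -m creep '[0,0,0.006,0,0,0,0,0]'|grep -E "tcp|force:"; python3 -m creep '[0,0,0.006,0,0,0,0,0]'|grep -E "tcp|force:"; python3 -m creep '[0,0,0.006,0,0,0,0,0]'|grep -E "tcp|force:"; done
```

```text
time: 3.35
tcp_pos: [0.5236, 0.2244, 0.1028]
force: [-0.3, 0.2, 17.8]
gripper_force: 9.1
tcp_pos: [0.5246, 0.2247, 0.1029]
force: [-0.3, -0.1, 13.4]
gripper_force: 6.7
tcp_pos: [0.5256, 0.225, 0.1028]
force: [-0.6, 1.9, 17.3]
gripper_force: 8.4
tcp_pos: [0.5266, 0.2254, 0.1028]
force: [-0.3, 0.8, 20.1]
gripper_force: 10.1
```

```bash
python3 -m creep '[0,0,-0.06,0,0,0,0,0,0,0,0,0,0,0,0,0,0,0,0,0,0,0,0,0]' -1|grep -E "tcp|force:|width"; python3 - <<'E'
from h import *
to([.522,.222,.067],17.9)
E
```

```text
tcp_pos: [0.5203, 0.2234, 0.1084]
force: [-0.3, -0.8, 0.2]
gripper_width: 0.997
gripper_force: 0.0
t 4.55 tcp [0.5203 0.2234 0.1084] yang 18.07 turn 0.0009 | before-turn [-0.0074  0.0051  0.1654] | after-turn [-0.0074  0.0051  0.1654]
```

```bash
python3 -m creep '[-0.007,0.005,0.06,0.001,0,0,0.06,0,0,0,0.045,0,0,0,0,0]' -1|grep -E "tcp|force:|width"; python3 -m creep '[0,0,0,0,0,0,0,0,0,0,0,0,0,0,0,0,0,0,0,0,0,0,0,0]' 1 40|grep -E "time|tcp|force:|width"
```

```text
tcp_pos: [0.5202, 0.2215, 0.0645]
force: [-0.4, -0.3, 0.6]
gripper_width: 1.0
gripper_force: 0.0
time: 5.55
tcp_pos: [0.5232, 0.2224, 0.069]
force: [0.3, -0.3, 0.4]
gripper_width: 0.112
gripper_force: 40.2
```

Board gripped: opening 0.112 is about 9.5 mm. Next I'll lift it and go to a viewpoint beside the jig.

```bash
python3 -m creep '[0,0,-0.1,0,0,0,-0.14,0,0,0,-0.14,0,0,0,-0.14,0,0,0,-0.1,0.03,0,0,0,0.034,0,0,0,0]' 1 60|grep -E "time|tcp|force:|width"; python3 - <<'E'
from h import *
to([.63,-.19,.23],6.5)
E
```

```text
time: 6.25
tcp_pos: [0.5235, 0.2226, 0.2246]
force: [0.5, -0.4, -1.3]
gripper_width: 0.107
gripper_force: 60.2
t 6.25 tcp [0.5235 0.2226 0.2246] yang 6.38 turn -0.0007 | before-turn [-1.6873  0.2402 -0.0218] | after-turn [-1.6878  0.2367 -0.0219]
```

```bash
python3 -m creep '[-0.16,0.03,0,0,-0.19,0.03,-0.02,0,-0.19,0.03,0,0,-0.19,0.03,0,0,-0.19,0.03,0,0,-0.19,0.03,0,0,-0.19,0.03,0,0,-0.19,0.03,0,0]' |grep -E "time|tcp|force:|width"; python3 -m creep '[-0.19,0,0,0,0,0,0,0,0,0,0,0]' |grep -E "time|tcp|force:|width"; python3 - <<'E'
from h import *
to([.63,-.19,.23],6.5)
np.save("w3.npy",np.array(info("wrist"),dtype=object),allow_pickle=True)
im=ctrl.read_camera("wrist");cv2.imwrite("pics/w3.png",im);crop(im,0,0,512,384,1.5,"pics/w3b.png")
E
```

```text
time: 7.05
tcp_pos: [0.6233, -0.1429, 0.2268]
force: [1.0, 0.1, -0.5]
gripper_width: 0.107
gripper_force: 60.1
time: 7.35
tcp_pos: [0.6281, -0.1894, 0.226]
force: [0.1, 0.5, -0.1]
gripper_width: 0.11
gripper_force: 60.1
t 7.35 tcp [ 0.6281 -0.1894  0.226 ] yang 6.32 turn -0.001 | before-turn [-0.003   0.0071 -0.0159] | after-turn [-0.003   0.0071 -0.0159]
```

View pics/w3b.png

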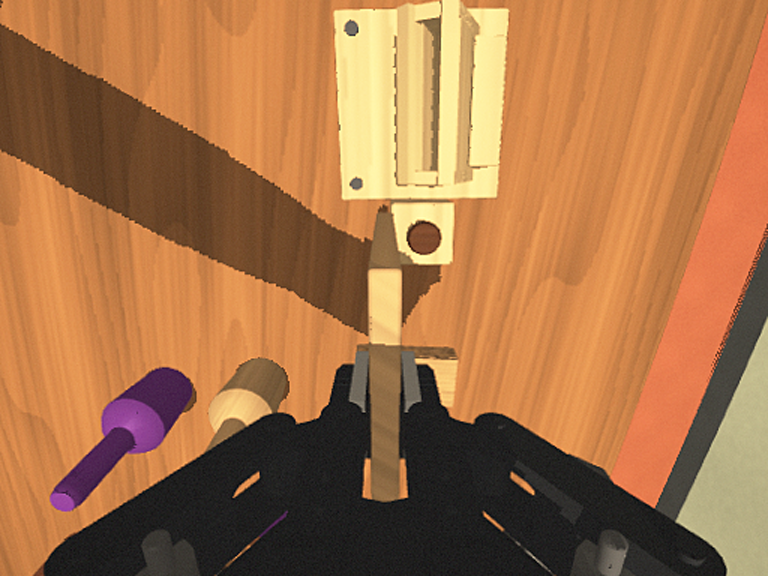

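The wrist view shows the jig clearly. In 1.5x pixels its base runs from (334,12) to (497,198), the peg is at (424,238) and the slot's dark gap is at about (432,100). The board's top edge runs from (385,268) to (386,500). I'll fit the jig and slot from edge profiles.

```bash
python3 - <<'E'
from h import *
from scipy.optimize import least_squares
np.set_printoptions(precision=4,suppress=True,linewidth=200)
c=tuple(np.array(x,float) for x in np.load("w3.npy",allow_pickle=True))
im=cv2.imread("pics/w3.png");g=im.mean(2).astype(int)
for r in(50,80,105): print(r,"cols 222..340",g[r,222:340].tolist())
print("col285 rows 100-140",g[100:140,285].tolist())
q=lambda L:np.array(L,float)/1.5-.2
hsv=cv2.cvtColor(im,cv2.COLOR_BGR2HSV)
m=(g[130:190,265:305]<85);ys,xs=np.nonzero(m);n,l,st,ce=cv2.connectedComponentsWithStats(m.astype(np.uint8));k=1+st[1:,4].argmax();print("peg px",ce[k]+[265,130],st[k])
uv=np.r_[q([[342,199],[497,198],[508,9],[334,12]]),[ce[k]+[265,130]]]
B=np.array([[-.075,-.08,.018],[.075,-.08,.018],[.075,.08,.018],[-.075,.08,.018],[0,-.108,.076]])
def W(v,B):
    a=v[2];return np.c_[v[0]+B[:,0]*np.cos(a)-B[:,1]*np.sin(a),v[1]+B[:,0]*np.sin(a)+B[:,1]*np.cos(a),B[:,2]]
s=least_squares(lambda v:(proj(c,W(v,B))-uv).ravel(),[.646,-.062,.114],loss="soft_l1");print(s.x,np.degrees(s.x[2]),s.fun.reshape(-1,2))
np.save("jig.npy",s.x)
# edges of the slot model vs slot x, at jig y=0
for xs in(0,.01,.02,.03):
  out=[]
  for X,Z in((-.02225,.05),(-.0125,.05),(-.00625,.036),(.0125,.05),(.02225,.05)):
    a=np.radians(25);out.append([xs+X*np.cos(a)-Z*np.sin(a),0,.04+X*np.sin(a)+Z*np.cos(a)])
  print(xs,proj(c,W(s.x,np.array(out))).round(1).tolist())
T=ray(c,q([[369,268],[400,268],[369,500],[408,500]]),.226+.039+.038)
print("board top",T)
E
```

```text
50 cols 222..340 [147, 139, 201, 221, 212, 210, 205, 206, 203, 210, 217, 216, 216, 215, 213, 212, 211, 214, 214, 214, 214, 213, 213, 213, 217, 221, 223, 220, 221, 219, 217, 214, 212, 208, 205, 207, 202, 202, 205, 212, 201, 104, 150, 192, 185, 186, 187, 186, 183, 186, 196, 203, 205, 204, 201, 201, 197, 199, 201, 199, 171, 158, 162, 168, 168, 165, 126, 100, 102, 103, 88, 161, 217, 220, 218, 217, 217, 216, 217, 217, 216, 217, 219, 219, 159, 159, 162, 169, 161, 159, 163, 149, 115, 188, 220, 222, 220, 220, 220, 218, 219, 219, 217, 218, 215, 214, 214, 213, 214, 212, 210, 213, 214, 206, 162, 131, 140, 143]
80 cols 222..340 [147, 145, 140, 138, 221, 215, 209, 212, 214, 217, 217, 217, 216, 216, 216, 213, 213, 214, 213, 215, 216, 214, 215, 213, 215, 220, 221, 223, 221, 221, 217, 217, 213, 209, 206, 204, 205, 205, 214, 220, 210, 100, 136, 182, 191, 188, 189, 188, 188, 190, 199, 206, 207, 206, 205, 200, 199, 200, 203, 194, 168, 163, 167, 174, 168, 171, 140, 104, 108, 96, 151, 214, 223, 220, 220, 218, 219, 218, 219, 219, 218, 218, 213, 175, 159, 166, 171, 164, 165, 161, 162, 100, 207, 224, 221, 2
[... 880 characters left out ...]
8, 219, 219, 221, 219, 165, 99, 111, 190, 216, 222, 222, 220]
peg px [279.5216 182.6914] [  2  46  26  14 324]
[ 0.6452 -0.0631  0.1225] 7.019832296443323 [[ -0.6998   1.3775]
 [ -0.3037   0.9014]
 [  0.4352   0.2624]
 [ -0.7356  -0.554 ]
 [  2.7694 -22.6974]]
0 [[247.9, 67.7], [255.5, 67.1], [265.5, 68.2], [276.1, 65.5], [284.5, 64.8]]
0.01 [[256.6, 67.6], [264.3, 67.0], [274.0, 68.1], [285.2, 65.4], [293.8, 64.7]]
0.02 [[265.3, 67.5], [273.1, 66.9], [282.5, 68.0], [294.3, 65.3], [303.0, 64.6]]
0.03 [[274.0, 67.4], [282.0, 66.8], [291.1, 67.9], [303.4, 65.2], [312.2, 64.6]]
board top [[ 0.618  -0.1386  0.303 ]
 [ 0.6265 -0.1376  0.303 ]
 [ 0.626  -0.2207  0.303 ]
 [ 0.6394 -0.2192  0.303 ]]
```

```bash
python3 - <<'E'
from h import *
from scipy.optimize import least_squares
np.set_printoptions(precision=4,suppress=True,linewidth=200)
c=tuple(np.array(x,float) for x in np.load("w3.npy",allow_pickle=True));print(c[1])
q=lambda L:np.array(L,float)/1.5-.2
uv=q([[342,199],[497,198],[508,9],[334,12],[424,238]])
B=np.array([[-.075,-.08,.018],[.075,-.08,.018],[.075,.08,.018],[-.075,.08,.018],[0,-.108,.076]])
def W(v,B):
    a=v[2];return np.c_[v[0]+B[:,0]*np.cos(a)-B[:,1]*np.sin(a),v[1]+B[:,0]*np.sin(a)+B[:,1]*np.cos(a),B[:,2]]
s=least_squares(lambda v:(proj(c,W(v,B))-uv).ravel(),[.646,-.062,.114]);print(s.x,np.degrees(s.x[2]),s.fun.reshape(-1,2))
np.save("jig.npy",s.x)
a=ctrl.read_camera("scene");p=proj(info("scene"),tcp()[0])[0].astype(int);print("tcp scene",p)
cv2.imwrite("pics/s3.png",a)
A=cv2.resize(a[p[1]-75:p[1]+75,p[0]-100:p[0]+100],None,fx=4,fy=4,interpolation=cv2.INTER_CUBIC);cv2.imwrite("pics/s3z.png",A)
E
```

```text
[-0.0388  0.      0.      0.      0.    ]
[ 0.6454 -0.0623  0.1244] 7.130044876459948 [[-0.382   0.926 ]
 [ 0.0779  0.2484]
 [ 0.6226 -0.5499]
 [-0.617  -1.1162]
 [ 0.2631  0.9145]]
tcp scene [196 140]
```

View pics/s3z.png

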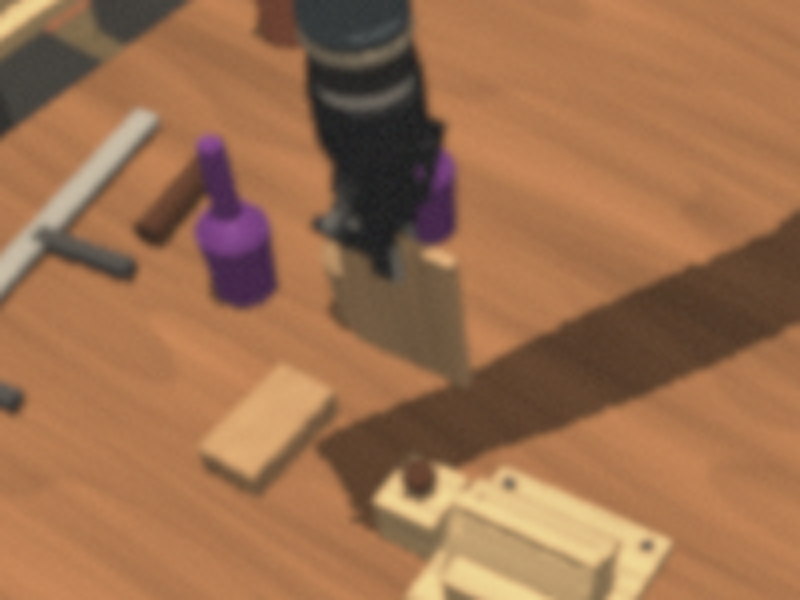

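The scene crop shows the board tilted in its own plane: its lower edge runs from (335,318) to (467,385), with the +y end low. It has rotated in the pads, so I'll fit the tilt.

```bash
cat >> h.py <<'E'
def board(v,p,M):
    "corners of board in world: v=(along tool x of mid grip line, d of pivot.., tilt)"
    x0,d0,t=v;u=np.array([np.cos(t),0,np.sin(t)]);w=np.array([-np.sin(t),0,np.cos(t)]) # width dir (+x), downward dir, tool frame
    top=np.array([x0,0,-d0]) # centre of top edge
    o={}
    for n,a,b in(("TR",.05,0),("TL",-.05,0),("BR",.05,.13),("BL",-.05,.13)):
        for k,y in(("n",-.005),("f",.005)): o[n+k]=p+M@(top+a*u+b*w+np.array([0,y,0]))
    return o
E
python3 - <<'E'
from h import *
from scipy.optimize import least_squares
np.set_printoptions(precision=4,suppress=True,linewidth=200)
p,M,s=tcp();cs=info("scene");cw=tuple(np.array(x,float) for x in np.load("w3.npy",allow_pickle=True))
S=lambda x,y:np.array([x/4+196-100-.4,y/4+140-75-.4]);Wq=lambda x,y:np.array([x/1.5-.2,y/1.5-.2])
obs=[(cs,"BRf",S(467,385)),(cs,"BLf",S(335,316)),(cs,"TRf",S(457,262)),(cw,"TRn",Wq(369,268)),(cw,"TRf",Wq(400.5,268))]
f=lambda v:np.ravel([proj(c,board(v,p,M)[k])[0]-u for c,k,u in obs])
r=least_squares(f,[0,.07,.1]);print(r.x,np.degrees(r.x[2]),r.fun.reshape(-1,2))
o=board(r.x,p,M);print({k:o[k].round(3).tolist() for k in o})
print([ (k,(proj(cw,o[k])[0]*1.5).round()) for k in("TLn","TLf","BRn","BRf")])
E
```

```text
[-0.0004  0.0776  0.0637] 3.648464270311477 [[-3.3623 -1.3459]
 [ 1.6663  2.1677]
 [-2.3883 -0.1124]
 [ 0.2615 -0.2006]
 [ 3.233  -0.2576]]
{'TRn': [0.618, -0.139, 0.302], 'TRf': [0.628, -0.138, 0.302], 'TLn': [0.629, -0.238, 0.308], 'TLf': [0.639, -0.237, 0.308], 'BRn': [0.619, -0.147, 0.172], 'BRf': [0.629, -0.146, 0.172], 'BLn': [0.63, -0.246, 0.179], 'BLf': [0.64, -0.245, 0.179]}
[('TLn', array([373., 550.])), ('TLf', array([402., 550.])), ('BRn', array([378., 225.])), ('BRf', array([394., 225.]))]
```

```bash
python3 - <<'E'
from h import *
im=cv2.imread("pics/w3.png");g=im.mean(2).astype(int)
for r in list(range(132,182,5)): print(r,240,g[r,240:276].tolist())
for r in (185,200,215,228,275,290,305,320,328,332,336,345): print(r,238,g[r,238:282].tolist())
E
```

```text
132 240 [191, 192, 193, 192, 188, 180, 186, 191, 189, 188, 188, 188, 188, 185, 178, 174, 162, 144, 141, 138, 149, 166, 171, 162, 161, 162, 158, 156, 157, 155, 157, 156, 141, 120, 160, 157]
137 240 [149, 148, 145, 144, 142, 137, 141, 142, 138, 142, 141, 147, 139, 118, 140, 56, 72, 92, 111, 126, 124, 201, 219, 222, 218, 217, 216, 216, 214, 213, 213, 212, 210, 211, 214, 217]
142 240 [144, 145, 143, 145, 141, 134, 138, 137, 141, 138, 138, 114, 93, 97, 100, 99, 100, 99, 101, 103, 101, 134, 191, 225, 221, 218, 216, 215, 212, 212, 212, 211, 209, 210, 214, 218]
147 240 [147, 146, 142, 145, 140, 138, 137, 137, 139, 138, 116, 95, 103, 101, 103, 104, 103, 101, 104, 106, 99, 91, 168, 229, 220, 217, 215, 213, 212, 214, 211, 211, 210, 214, 216, 224]
152 240 [145, 144, 142, 140, 132, 139, 141, 137, 136, 119, 95, 105, 101, 101, 103, 101, 105, 101, 106, 106, 104, 101, 92, 165, 226, 218, 213, 214, 212, 213, 216, 206, 95, 74, 46, 48]
157 240 [147, 145, 147, 142, 142, 144, 142, 142, 136, 92, 97, 105, 104, 105, 102, 104, 105, 104, 106, 107, 103, 103, 101, 118, 201, 222, 216, 213, 212, 214, 209, 72, 36, 6
[... 2475 characters left out ...]
, 110, 108, 108, 106, 107, 102, 104, 105, 106, 104, 93, 114, 138, 145, 156, 160, 121, 11, 22, 26, 35, 36, 25, 33, 27, 34, 28]
332 238 [39, 28, 25, 20, 29, 43, 59, 109, 111, 126, 92, 97, 105, 103, 106, 107, 110, 105, 114, 112, 117, 111, 116, 118, 115, 106, 101, 106, 111, 91, 81, 61, 10, 15, 23, 25, 30, 31, 27, 32, 30, 29, 29, 30]
336 238 [31, 33, 32, 36, 24, 28, 35, 22, 28, 24, 30, 24, 31, 27, 33, 34, 32, 30, 28, 35, 33, 26, 32, 18, 25, 31, 28, 29, 30, 30, 34, 23, 36, 31, 32, 29, 32, 30, 26, 28, 32, 29, 27, 32]
345 238 [27, 28, 31, 29, 34, 27, 36, 29, 27, 28, 26, 30, 27, 23, 30, 30, 27, 30, 34, 28, 28, 25, 30, 33, 26, 26, 29, 33, 28, 31, 31, 26, 28, 29, 33, 30, 25, 33, 31, 29, 25, 30, 30, 27]
```

```bash
cat >> h.py <<'E'
def board2(v,p,M):
    "v=(x0,y0,d0,tilt,roll,yaw): corners"
    Q=R.from_euler('zxy',[v[5],v[4],-v[3]]).as_matrix();o={}
    for n,a,b in(("TR",.05,0),("TL",-.05,0),("BR",.05,.13),("BL",-.05,.13)):
        for k,y in(("n",-.005),("f",.005)): o[n+k]=p+M@(np.array([v[0],v[1],-v[2]])+Q@np.array([a,y,b]))
    return o
E
python3 - <<'E'
from h import *
from scipy.optimize import least_squares
np.set_printoptions(precision=4,suppress=True,linewidth=200)
p,M,s=tcp();cs=info("scene");cw=tuple(np.array(x,float) for x in np.load("w3.npy",allow_pickle=True))
S=lambda x,y:np.array([x/4+196-100-.4,y/4+140-75-.4])
obs=[(cw,"TRn",(245,178.5)),(cw,"TRf",(267.3,178.5)),(cw,"BRn",(250.8,141)),(cw,"BRf",(260.8,138))]
ob2=obs+[(cs,"BRf",S(467,385)),(cs,"BLf",S(335,316))]
def f(v,ob=obs):
    o=board2(v,p,M)
    e=[proj(c,o[k])[0]-u for c,k,u in ob]
    for a,b,cc in(("TRn","TLn",247),("TRf","TLf",265.6)):   # edge columns at row 320
        A,B=proj(cw,[o[a],o[b]]);t=(320-A[1])/(B[1]-A[1]);e.append([A[0]+t*(B[0]-A[0])-cc,0])
    return np.r_[np.ravel(e),(v[0])/.003*0]
for ob in(obs,ob2):
    r=least_squares(f,[0,0,.07,0,0,0],args=(ob,));print(r.x[:3],np.degrees(r.x[3:]),r.fun.round(1));o=board2(r.x,p,M)
    print("scene",[(k,((proj(cs,o[k])[0]-[96,65])*4).round()) for k in("BRf","BLf","TRf","TLf")])
E
```

```text
[-0.0025 -0.0009  0.0665] [-0.8487  0.2533  0.0846] [-0.1  0.   0.  -0.  -0.5 -1.5  0.5  1.5  0.3  0.  -0.2  0.  -0. ]
scene [('BRf', array([463., 387.])), ('BLf', array([353., 339.])), ('TRf', array([445., 265.])), ('TLf', array([325., 216.]))]
[ 0.0007 -0.0009  0.0791] [0.2275 0.1941 0.0679] [-1.4 -0.1  1.3 -0.1 -0.6 -0.7  0.9  2.3 -0.7 -1.4  4.4  3.3 -0.8  0.   1.   0.   0. ]
scene [('BRf', array([462., 378.])), ('BLf', array([351., 328.])), ('TRf', array([447., 255.])), ('TLf', array([326., 203.]))]
```

The board is level in the hand, offset −2.5 mm along the tool's x. The jig is at (0.6454, −0.0623) with yaw 7.1°, and the slot floor is at jig x ≈ +0.0185. Now moving above the mouth.

```bash
python3 - <<'E'
from h import *
to([.6456,-.0598,.18],7.13)
E
```

```text
t 7.45 tcp [ 0.6286 -0.1873  0.2276] yang 6.47 turn -0.0037 | before-turn [0.4988 0.1255 0.191 ] | after-turn [0.4973 0.1312 0.1909]
```

```bash
python3 -m creep '[0.1,0.03,0,-0.0037,0.13,0.03,0,0,0.13,0.03,0,0,0.1,0.03,0,0,0.04,0.01,0.06,0,0,0,0.06,0,0,0,0.04,0,0,0,0,0]' |grep -E "time|tcp|force:|width"; python3 -m creep '[0,0,0,0,0,0,0,0]'>/dev/null;python3 - <<'E'
from h import *
for i in range(3): to([.6456,-.0598,.18],7.13);ctrl.read_camera("top")
E
```

```text
time: 8.25
tcp_pos: [0.6448, -0.0588, 0.1864]
force: [0.1, -0.5, -0.5]
gripper_width: 0.107
gripper_force: 60.1
t 8.45 tcp [ 0.6466 -0.0606  0.1895] yang 7.03 turn -0.0005 | before-turn [ 0.0036 -0.0035  0.038 ] | after-turn [ 0.0036 -0.0035  0.038 ]
t 8.5 tcp [ 0.6467 -0.0608  0.1896] yang 7.02 turn -0.0006 | before-turn [ 0.0043 -0.0039  0.0383] | after-turn [ 0.0044 -0.0039  0.0383]
t 8.55 tcp [ 0.6467 -0.0608  0.1895] yang 7.01 turn -0.0007 | before-turn [ 0.0047 -0.004   0.0381] | after-turn [ 0.0047 -0.004   0.0381]
```

```bash
python3 -m creep '[0.004,-0.004,0.06,-0.0006,0,0,0.06,0,0,0,0.03,0,0,0,0,0]' |grep -E "tcp|force:"; for i in 1; do python3 -m creep '[0,0,0.016,0,0,0,0,0]' |grep -E "tcp|force: \["; python3 -m creep '[0,0,0.012,0,0,0,0,0]' |grep -E "tcp|force: \["; python3 -m creep '[0,0,0.012,0,0,0,0,0]' |grep -E "tcp|force: \["; done
```

```text
tcp_pos: [0.6442, -0.0596, 0.1494]
force: [0.9, -0.4, -1.7]
gripper_force: 60.2
tcp_pos: [0.6454, -0.0597, 0.1472]
force: [0.5, 0.9, -0.4]
tcp_pos: [0.6452, -0.0596, 0.1439]
force: [0.1, -0.9, -0.8]
tcp_pos: [0.6449, -0.0595, 0.1404]
force: [-0.5, -0.2, -0.3]
```

```bash
python3 -m creep '[0,0,0.012,0,0,0,0,0]' |grep -E "tcp|force: \["; python3 -m creep '[0,0,0.01,0,0,0,0,0]' |grep -E "tcp|force: \["; python3 -m creep '[0,0,0.008,0,0,0,0,0]' |grep -E "tcp|force: \["
```

```text
tcp_pos: [0.6448, -0.0595, 0.1373]
force: [-0.5, 0.2, -2.0]
tcp_pos: [0.6449, -0.0595, 0.1349]
force: [-0.3, -0.5, -0.2]
tcp_pos: [0.645, -0.0595, 0.133]
force: [0.9, 0.6, -0.2]
```

```bash
python3 -m creep '[0,0,0.008,0,0,0,0,0]' |grep -E "tcp|force: \["; python3 - <<'E'
from h import *
im=ctrl.read_camera("wrist");cv2.imwrite("pics/w4.png",im)
print([ctrl.sense()[k] for k in("tcp_pos","force")])
E
```

```text
tcp_pos: [0.6449, -0.0595, 0.131]
force: [-1.5, -0.4, -1.6]
[array([ 0.64499959, -0.05953197,  0.13114969]), array([ 0.18703465, -0.21647687, -0.52367631])]
```

```bash
python3 -m creep '[0,0,0.008,0,0,0,0,0]' |grep -E "tcp|force: \["; python3 -m creep '[0,0,0.008,0,0,0,0,0]' |grep -E "tcp|force: \["; python3 -m creep '[0,0,0.008,0,0,0,0,0]' |grep -E "time|tcp|force: \["
```

```text
tcp_pos: [0.6452, -0.0596, 0.1292]
force: [0.2, -0.7, -0.2]
tcp_pos: [0.6461, -0.0595, 0.1281]
force: [1.3, -0.2, 0.9]
time: 11.05
tcp_pos: [0.6468, -0.0596, 0.1271]
force: [2.9, 0.7, 3.8]
```

Contact came at the flare height, with the push toward +x, as expected. Now I'll loosen the grip and lean the board toward the robot with the far finger.

```bash
python3 -m creep '[0,0,0,0,0,0,0,0,0,0,0,0,0,-0.02,0,0,0,-0.03,0,0,0,-0.03,0,0,0,-0.03,0,0,0,-0.03,0,0]' -0.1 |grep -E "tcp|force|width"; python3 -m creep '[0,-0.03,0,0,0,-0.03,0,0,0,-0.03,0,0,0,-0.01,0,0,0,0,0,0]' |grep -E "time|tcp|force:|width"; python3 - <<'E'
from h import *
a=ctrl.read_camera("scene");b=ctrl.read_camera("wrist");cv2.imwrite("pics/w5.png",b)
p=proj(info("scene"),[.63,-.07,.09])[0].astype(int);print(p)
A=cv2.resize(a[p[1]-60:p[1]+60,p[0]-65:p[0]+65],None,fx=3,fy=3,interpolation=cv2.INTER_CUBIC)
B=cv2.resize(b,(400,300));o=np.zeros((360,790,3),np.uint8);o[:,:390]=A;o[:300,390:]=B;cv2.imwrite("pics/m5.png",o)
E
```

```text
tcp_pos: [0.6096, -0.064, 0.1256]
force: [0.1, 0.5, -0.9]
gripper_width: 0.549
gripper_force: 0.0
time: 12.35
tcp_pos: [0.5853, -0.0671, 0.1255]
force: [-0.5, -0.2, -0.8]
gripper_width: 0.549
gripper_force: 0.0
[230 188]
```

View pics/m5.png

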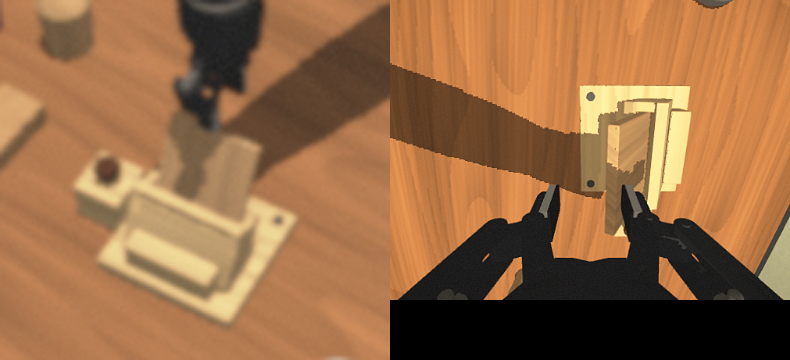

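```bash
cat >> h.py <<'E'
def slotpts(P,xs=.0185):
    v=np.load("jig.npy");a=np.radians(25);P=np.atleast_2d(P);X=xs+P[:,0]*np.cos(a)-P[:,2]*np.sin(a);Z=.04+P[:,0]*np.sin(a)+P[:,2]*np.cos(a);Y=P[:,1];c,s=np.cos(v[2]),np.sin(v[2])
    return np.c_[v[0]+X*c-Y*s,v[1]+X*s+Y*c,Z]
E
python3 - <<'E'
from h import *
np.set_printoptions(precision=1,suppress=True)
c=info("wrist");o=[390,0]
for out in(0,.01,.02,.036):
    q=proj(c,slotpts([[-.005,.05,.13+out],[.005,.05,.13+out],[-.005,-.05,.13+out],[.005,-.05,.13+out]]));print(out,(q*400/512+o).tolist(),slotpts([0,0,.13+out]).round(3))
E
```

```text
0 [[615.7848189481068, 129.18554203021358], [628.8448042136923, 130.42590991251296], [611.3361001431512, 237.62226395381953], [621.9652888326316, 240.90233867363003]] [[ 0.6 -0.1  0.2]]
0.01 [[611.3278626756933, 131.89691211811714], [625.0589299270089, 133.28429498373475], [607.462067811453, 244.95460157649597], [618.517825381287, 248.55390477079186]] [[ 0.6 -0.1  0.2]]
0.02 [[606.3128474313094, 134.94820971518092], [620.7836965120633, 136.5117823625118], [603.2040417403107, 252.99461898873457], [614.7186048622739, 256.9611293330688]] [[ 0.6 -0.1  0.2]]
0.036 [[596.8405611927959, 140.71270651726647], [612.6636695989301, 142.6407308817445], [595.4442034551182, 267.5946342937537], [607.767836450014, 272.27353081487735]] [[ 0.6 -0.1  0.2]]
```

```bash
python3 -m creep '[0,0,-0.08,0,0,0,-0.12,0,0,0,0,0]' |grep -E "tcp|force:"; python3 -m creep '[0,0,0,0,0,0,0,0,0,0,0,0,0,0,0,0]' 1 |grep -E "tcp|width"; python3 - <<'E'
from h import *
t=slotpts([0,0,.13])[0];print(t);to([t[0],t[1],.121],7.1)
E
```

```text
tcp_pos: [0.5884, -0.0676, 0.1802]
force: [-0.3, 0.3, 1.1]
gripper_force: 0.0
tcp_pos: [0.5849, -0.0669, 0.174]
gripper_width: -0.002
[ 0.60925303 -0.06679814  0.15782001]
t 13.15 tcp [ 0.5849 -0.0669  0.174 ] yang 7.14 turn 0.0002 | before-turn [-0.0121  0.0972  0.2116] | after-turn [-0.012   0.0972  0.2116]
```

```bash
python3 -m creep '[-0.012,0.09,0,0,0,0,0.06,0,0,0,0.06,0,0,0,0.04,0,0,0,0,0]' |grep -E "tcp|force: \["; python3 -m creep '[0,0,0.012,0,0,0,0.012,0]' |grep -E "tcp|force: \["; python3 -m creep '[0,0,0.012,0,0,0,0.012,0]' |grep -E "tcp|force: \["; python3 -m creep '[0,0,0.01,0,0,0,0,0]' |grep -E "time|tcp|force: \["
```

```text
tcp_pos: [0.6066, -0.0668, 0.1327]
force: [0.2, 0.1, -0.8]
tcp_pos: [0.6088, -0.0674, 0.1303]
force: [0.5, 0.9, 0.0]
tcp_pos: [0.6086, -0.0673, 0.1238]
force: [-0.0, 0.6, -0.4]
time: 14.25
tcp_pos: [0.608, -0.0672, 0.1204]
force: [0.6, 0.2, -0.6]
```

```bash
python3 -m creep '[0,0,0.008,0,0,0,0,0]' |grep -E "tcp|force: \["; python3 -m creep '[0,0,0.008,0,0,0,0,0]' |grep -E "tcp|force: \["; python3 -m creep '[0,0,0.008,0,0,0,0,0]' |grep -E "tcp|force: \["
```

```text
tcp_pos: [0.6082, -0.0672, 0.1186]
force: [-0.3, -0.4, -0.3]
tcp_pos: [0.6085, -0.0673, 0.1178]
force: [-0.4, 0.1, 2.0]
tcp_pos: [0.6086, -0.0674, 0.1175]
force: [-3.7, 0.0, 7.5]
```

```bash
python3 -m creep '[0,0,0.01,0,0,0,0,0]' |grep -E "tcp|force: \["; python3 -m creep '[0,0,0.008,0,0,0,0,0]' |grep -E "tcp|force: \["; python3 -m creep '[0,0,-0.03,0,0,0,-0.12,0,0,0,-0.15,0]' -1 |grep -E "time|tcp|force: \["
python3 - <<'E'
from h import *
im=ctrl.read_camera("wrist");cv2.imwrite("pics/w6.png",im)
b=ctrl.read_camera("top");cv2.imwrite("pics/t6.png",b)
A=cv2.resize(im,(400,300));t=info("top")
B=cv2.resize(b[130:205,225:400],None,fx=2.2,fy=2.2,interpolation=cv2.INTER_CUBIC)
C=cv2.resize(b[190:260,350:450],None,fx=3.8,fy=3.8,interpolation=cv2.INTER_CUBIC)
o=np.zeros((450,790,3),np.uint8);o[:300,:400]=A;o[:165,400:785]=B;o[170:170+266,400:780]=C;cv2.imwrite("pics/m6.png",o)
c=info("wrist");np.set_printoptions(precision=1,suppress=True)
for out in(0,.01):print(out,proj(c,slotpts([[-.005,.05,.13+out],[.005,.05,.13+out],[-.005,-.05,.13+out],[.005,-.05,.13+out]]))*400/512)
to([.501,-.366,.3],7)
E
```

```text
tcp_pos: [0.6087, -0.0674, 0.1173]
force: [-6.5, 0.7, 14.7]
tcp_pos: [0.6087, -0.0676, 0.117]
force: [-8.2, 1.4, 19.7]
time: 15.55
tcp_pos: [0.6066, -0.0668, 0.1832]
force: [1.5, -0.3, 0.4]
0 [[194.  112. ]
 [202.8 112.5]
 [194.8 196.1]
 [202.4 197.9]]
0.01 [[189.6 113.2]
 [198.7 113.8]
 [191.1 200.2]
 [198.9 202.1]]
t 15.65 tcp [ 0.6 -0.1  0.2] yang 7.14 turn 0.0008 | before-turn [-1.1 -0.6 -0.4] | after-turn [-1.1 -0.6 -0.4]
```

View pics/m6.png

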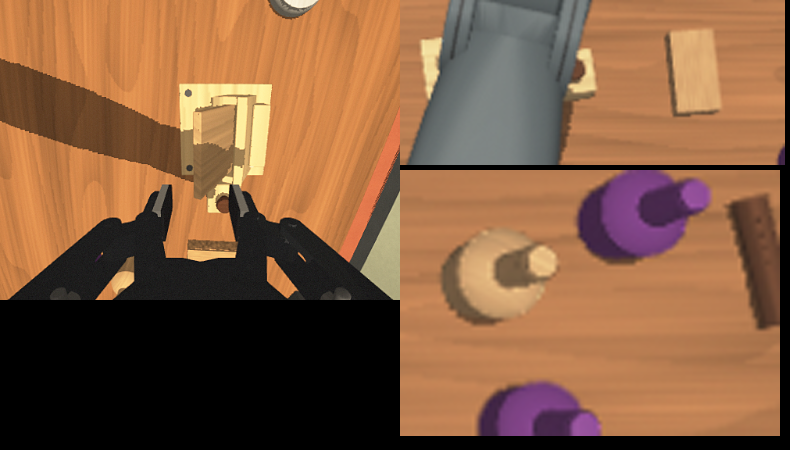

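The wrist view shows the board's top corner at (194,108) against a home prediction of (194,112), so the board is home. The lower-right crop has the wooden mallet's handle top at (541,262) and its head at (493,277), with purple ones at upper right and below. Computing the mallet position next.

```bash
python3 - <<'E'
from h import *
np.set_printoptions(precision=4,suppress=True)
t=info("top");q=lambda x,y:[350+(x-400)/3.8-.4,190+(y-170)/3.8-.4]
print(ray(t,[q(543,261),q(494,277),q(696,193),q(637,211),q(583,425),q(538,430)],[.172,.074,.172,.074,.172,.074]))
# refine by silhouette of light handle in scene + top: project
s=info("scene");im=cv2.imread("pics/scene0.png");
for P in([.499,-.364,.172],[.499,-.364,0]):print(proj(s,P),proj(t,P))
g=im.mean(2).astype(int)
for r in range(104,148,4):print(r,g[r,170:204].tolist())
E
```

```text
[[ 0.5022 -0.3657  0.172 ]
 [ 0.4992 -0.3595  0.074 ]
 [ 0.5469 -0.474   0.172 ]
 [ 0.5462 -0.4683  0.074 ]
 [ 0.3933 -0.3888  0.172 ]
 [ 0.3889 -0.3879  0.074 ]]
[[182.3128 105.0955]] [[386.617  214.8127]]
[[188.7499 140.7391]] [[368.9573 219.7564]]
104 [128, 126, 124, 124, 121, 122, 118, 120, 121, 126, 136, 140, 142, 138, 131, 125, 123, 122, 121, 120, 121, 116, 110, 103, 100, 98, 91, 83, 76, 73, 76, 80, 88, 97]
108 [128, 129, 129, 129, 130, 129, 129, 124, 126, 134, 143, 150, 149, 146, 129, 115, 112, 118, 120, 122, 119, 111, 100, 97, 95, 100, 100, 104, 106, 109, 112, 113, 109, 107]
112 [122, 124, 124, 126, 125, 125, 126, 123, 116, 103, 95, 89, 91, 92, 94, 94, 102, 116, 121, 123, 122, 118, 104, 87, 74, 74, 83, 84, 86, 88, 87, 90, 87, 86]
116 [120, 119, 120, 122, 123, 124, 123, 125, 119, 111, 98, 92, 92, 93, 95, 94, 99, 110, 117, 123, 122, 123, 118, 102, 83, 63, 58, 60, 58, 58, 57, 59, 60, 58]
120 [124, 122, 121, 121, 122, 121, 120, 123, 124, 121, 112, 98, 90, 90, 94, 95, 97, 104, 117, 123, 125, 121, 116, 99, 81, 63, 60, 58, 60, 55, 58, 60, 58, 58]
124 [126, 127, 130, 129, 128, 127, 1
[... 249 characters left out ...]
, 135, 128, 123, 122, 123, 122, 124, 125, 125, 125]
132 [123, 121, 123, 123, 123, 124, 122, 115, 118, 127, 135, 138, 143, 144, 144, 144, 147, 147, 149, 148, 144, 139, 122, 107, 97, 105, 119, 125, 125, 125, 125, 124, 124, 125]
136 [119, 121, 120, 119, 121, 118, 118, 115, 104, 89, 83, 82, 85, 88, 83, 84, 84, 84, 85, 88, 87, 90, 87, 88, 93, 102, 112, 121, 121, 122, 122, 124, 125, 125]
140 [118, 118, 117, 116, 118, 119, 116, 111, 99, 85, 82, 84, 84, 83, 83, 80, 81, 83, 81, 83, 87, 87, 89, 89, 91, 95, 109, 119, 124, 123, 124, 124, 122, 123]
144 [122, 122, 123, 125, 124, 124, 121, 115, 104, 87, 78, 78, 81, 83, 83, 81, 82, 80, 82, 85, 85, 84, 88, 91, 99, 109, 118, 127, 128, 128, 129, 128, 126, 127]
```

```bash
python3 - <<'E'
from h import *
to([.501,-.364,.2],7.1)
E
```

```text
t 15.65 tcp [ 0.6113 -0.0679  0.1915] yang 7.14 turn 0.0002 | before-turn [-1.1207 -0.5848 -0.0358] | after-turn [-1.1211 -0.584  -0.0358]
```

```bash
python3 -m creep '[-0.1,-0.05,-0.03,0,-0.16,-0.083,0,0,-0.16,-0.083,0,0,-0.16,-0.083,0,0,-0.16,-0.083,0,0,-0.16,-0.083,0,0,-0.16,-0.083,0,0,-0.06,-0.035,0,0]' -1 |grep -E "time|tcp|width"; python3 -m creep '[0,0,0,0,0,0,0,0]'>/dev/null; python3 - <<'E'
from h import *
to([.501,-.364,.080],7.1)
im=ctrl.read_camera("wrist");cv2.imwrite("pics/w7.png",im);c=info("wrist")
np.set_printoptions(precision=3,suppress=True)
print("pred top px",proj(c,[[.501,-.364,.172],[.5135,-.364,.172],[.501,-.3515,.172]]))
g=im.mean(2).astype(int);u,v=proj(c,[.501,-.364,.172])[0].astype(int)
for r in range(v-45,v+40,5): print(r,u-45,g[r,u-45:u+45:2].tolist())
E
```

```text
time: 16.45
tcp_pos: [0.4964, -0.3669, 0.1913]
gripper_width: 0.999
t 16.65 tcp [ 0.4985 -0.3625  0.1921] yang 7.12 turn 0.0001 | before-turn [-0.0078  0.0092  0.4485] | after-turn [-0.0078  0.0092  0.4485]
pred top px [[258.932 211.425]
 [273.912 213.174]
 [260.908 197.215]]
166 213 [81, 80, 80, 84, 82, 85, 72, 70, 79, 79, 78, 80, 104, 110, 111, 109, 109, 108, 106, 200, 202, 204, 201, 197, 203, 203, 197, 198, 193, 193, 194, 185, 179, 173, 172, 151, 154, 155, 148, 148, 148, 152, 147, 144, 135]
171 213 [78, 78, 81, 79, 80, 84, 75, 73, 81, 83, 84, 108, 106, 107, 109, 109, 109, 113, 116, 113, 122, 116, 116, 112, 173, 206, 202, 200, 200, 194, 191, 188, 181, 179, 173, 170, 148, 157, 150, 152, 148, 151, 145, 145, 140]
176 213 [83, 84, 83, 79, 79, 74, 74, 80, 83, 78, 108, 109, 103, 107, 109, 114, 117, 111, 118, 117, 113, 108, 107, 104, 103, 102, 111, 114, 100, 146, 200, 185, 183, 178, 180, 166, 176, 167, 75, 73, 103, 69, 71, 72, 73]
181 213 [81, 83, 87, 82, 77, 75, 75, 73, 84, 80, 108, 105, 104, 111, 113, 111, 116, 117, 114, 98, 101, 103, 103, 103, 105, 105, 102, 101, 94, 106, 107, 104, 108
[... 2110 characters left out ...]
66, 70, 67, 65, 63, 64, 68, 61, 112, 156, 154, 151]
236 213 [147, 150, 148, 147, 148, 152, 160, 158, 159, 154, 157, 156, 153, 155, 155, 152, 63, 76, 75, 99, 153, 152, 144, 71, 64, 68, 64, 63, 62, 63, 69, 65, 66, 63, 66, 69, 67, 64, 69, 61, 67, 60, 113, 154, 151]
241 213 [151, 152, 149, 150, 148, 157, 156, 160, 159, 153, 155, 156, 153, 156, 151, 152, 146, 155, 154, 156, 150, 155, 67, 76, 62, 66, 66, 64, 60, 60, 67, 63, 67, 69, 65, 61, 63, 67, 67, 65, 67, 62, 65, 139, 152]
246 213 [151, 151, 147, 147, 147, 162, 154, 160, 159, 151, 155, 154, 157, 152, 150, 149, 146, 153, 157, 157, 148, 154, 77, 68, 69, 65, 67, 59, 59, 103, 116, 116, 117, 121, 121, 119, 119, 119, 115, 117, 124, 108, 56, 61, 113]
```

Handle disk detected at about (261,210) against (259,211) predicted. Descending and gripping.

```bash
python3 -m creep '[-0.006,0.014,0.1,0,0,0,0.14,0,0,0,0.14,0,0,0,0.068,0,0,0,0,0]' -1 |grep -E "tcp|force: \["; python3 -m creep '[0,0,0,0,0,0,0,0,0,0,0,0,0,0,0,0,0,0,0,0]' 1 90|grep -E "time|tcp|force|width"; python3 -m creep '[0,0,-0.06,0,0,0,-0.12,0,0,0,-0.12,0,0,0,-0.12,0,0,0,0,0]'|grep -E "time|tcp|force|width"; python3 - <<'E'
from h import *
to([.6588,-.1695,.175],7.1)
E
```

```text
tcp_pos: [0.5008, -0.3602, 0.0766]
force: [-0.9, 0.9, 0.0]
time: 17.7
tcp_pos: [0.503, -0.3652, 0.0828]
force: [0.4, 0.5, 3.7]
gripper_width: 0.273
gripper_force: 88.6
time: 18.2
tcp_pos: [0.504, -0.366, 0.1914]
force: [0.3, -0.7, -3.0]
gripper_width: 0.272
gripper_force: 88.9
t 18.2 tcp [ 0.504  -0.366   0.1914] yang 7.13 turn 0.0002 | before-turn [0.7034 0.7116 0.0652] | after-turn [0.7038 0.7112 0.0652]
```

```bash
python3 -m creep '[0.1,0.1,0,0,0.13,0.13,0,0,0.13,0.13,0,0,0.13,0.13,0,0,0.13,0.13,0,0,0.08,0.09,0.03,0,0,0,0,0,0,0,0,0]' |grep -E "time|tcp|force|width"; python3 - <<'E'
from h import *
to([.6588,-.1695,.165],7.1)
E
```

```text
time: 19.0
tcp_pos: [0.6554, -0.1674, 0.175]
force: [-0.5, -0.4, -3.4]
gripper_width: 0.269
gripper_force: 89.4
t 19.0 tcp [ 0.6554 -0.1674  0.175 ] yang 7.24 turn 0.0008 | before-turn [-0.01    0.0126  0.0399] | after-turn [-0.0099  0.0127  0.0399]
```

```bash
python3 -m creep '[-0.008,0.012,0.04,0,0,0,0,0]' |grep -E "tcp|force: \["; python3 -m creep '[0,0,0.02,0,0,0,0,0]' |grep -E "tcp|force: \["; python3 -m creep '[0,0,0.02,0,0,0,0,0]' |grep -E "tcp|force: \["; python3 -m creep '[0,0,0.02,0,0,0,0,0]' |grep -E "time|tcp|force: \["
```

```text
tcp_pos: [0.6585, -0.1714, 0.1658]
force: [-0.5, 0.3, -4.9]
tcp_pos: [0.6588, -0.1709, 0.1624]
force: [-0.5, -0.5, -4.5]
tcp_pos: [0.6597, -0.1704, 0.1584]
force: [0.2, 0.5, -3.7]
time: 19.8
tcp_pos: [0.6599, -0.1703, 0.1543]
force: [-0.4, 0.2, -0.9]
```

```bash
python3 -m creep '[0,0,0.02,0,0,0,0,0]' |grep -E "tcp|force: \["; python3 -m creep '[0,0,0.016,0,0,0,0,0]' |grep -E "tcp|force: \["; python3 -m creep '[0,0,0.012,0,0,0,0,0]' |grep -E "time|tcp|force: \["
```

```text
tcp_pos: [0.6599, -0.1702, 0.1484]
force: [-0.7, -1.0, 1.1]
tcp_pos: [0.6601, -0.1704, 0.1457]
force: [-0.6, 0.2, 5.4]
time: 20.4
tcp_pos: [0.6603, -0.1705, 0.1456]
force: [-3.9, -0.1, 11.5]
```

```bash
python3 -m creep '[0,0,0.02,0,0,0,0.02,0]' |grep -E "tcp|force: \["; python3 -m creep '[0,0,0.01,0,0,0,0,0]' |grep -E "tcp|force: \["; python3 -m creep '[0,0,-0.1,0,0,0,-0.1,0,0,0,-0.05,0,0,0,0,0]' |grep -E "time|tcp|force: \["; python3 - <<'E'
from h import *
to([.503,-.365,.19],7.1)
E
```

```text
tcp_pos: [0.6613, -0.1715, 0.1452]
force: [-11.6, 1.9, 48.0]
tcp_pos: [0.6613, -0.1715, 0.1453]
force: [-11.8, 2.0, 41.3]
time: 21.2
tcp_pos: [0.661, -0.1703, 0.1926]
force: [0.6, -0.4, -4.5]
t 21.2 tcp [ 0.661  -0.1703  0.1926] yang 7.15 turn 0.0003 | before-turn [-0.694  -0.7241  0.0088] | after-turn [-0.6946 -0.7236  0.0088]
```

Peg seated: travel stopped at the expected height under a 40 N push. Returning the mallet.

```bash
python3 -m creep '[-0.1,-0.1,0,0,-0.13,-0.135,0,0,-0.13,-0.135,0,0,-0.13,-0.135,0,0,-0.13,-0.135,0,0,-0.074,-0.084,0,0,0,0,0,0]' |grep -E "time|tcp|force|width"; python3 -m creep '[0,0,0.1,0,0,0,0.14,0,0,0,0.1,0,0,0,0.04,0,0,0,0,0,0,0,0,0]' |grep -E "tcp|force: \["; python3 -m creep '[0,0,0.016,0,0,0,0,0]' |grep -E "tcp|force: \["
```

```text
time: 21.9
tcp_pos: [0.4979, -0.3678, 0.1882]
force: [0.6, 0.6, -4.3]
gripper_width: 0.267
gripper_force: 90.1
tcp_pos: [0.5022, -0.3646, 0.0967]
force: [0.4, -0.1, -3.8]
tcp_pos: [0.5026, -0.3654, 0.0938]
force: [0.2, 0.7, -4.1]
```

```bash
python3 -m creep '[0,0,0.02,0,0,0,0,0]' |grep -E "tcp|force: \["; python3 -m creep '[0,0,0.014,0,0,0,0,0]' |grep -E "tcp|force: \["; python3 -m creep '[0,0,0.01,0,0,0,0,0]' |grep -E "tcp|force: \["
```

```text
tcp_pos: [0.5016, -0.3647, 0.0871]
force: [0.8, 0.1, -4.8]
tcp_pos: [0.5014, -0.3645, 0.0832]
force: [0.4, 0.0, -4.9]
tcp_pos: [0.5018, -0.3649, 0.0828]
force: [-1.9, 1.4, 1.9]
```

```bash
python3 -m creep '[0,0,0.003,0,0,0,0,0]' |grep -E "tcp|force: \["; python3 -m creep '[0,0,0,0,0,0,0,0,0,0,0,0,0,0,0,0,0,0,0,0,0,0,0,0]' -1|grep -E "tcp|force: \[|width"; python3 -m creep '[0,0,-0.06,0,0,0,-0.12,0,0,0,-0.16,0,0,0,-0.16,0,0,0,-0.16,0,0,0,0,0,0,0,0,0]'|grep -E "time|tcp|force: \["; python3 - <<'E'
from h import *
np.set_printoptions(precision=3,suppress=True)
im=ctrl.read_camera("wrist");cv2.imwrite("pics/w8.png",im);c=info("wrist");g=im.mean(2).astype(int)
m=[.502,-.3645];print("pred",proj(c,[m+[.172],m+[.074],m+[0]]),tcp()[0])
a=cv2.imread("pics/scene0.png").astype(int);b=ctrl.read_camera("scene").astype(int);cv2.imwrite("pics/s8.png",b)
# mallet, in scene: first vs now;  offcut; other things
t=cv2.imread("pics/top0.png").astype(int);t2=ctrl.read_camera("top").astype(int);cv2.imwrite("pics/t8.png",t2)
for n,A,B,(u,v,w,h) in(("mallet sc",a,b,(172,100,26,48)),("offcut sc",a,b,(308,230,35,25)),("tin sc",a,b,(262,245,32,30)),("glue sc",a,b,(355,245,40,50)),("sander sc",a,b,(144,154,38,36)),("purple1",a,b,(144,96,22,46)),("purple2",a,b,(192,82,20,44)),("tin",t,t2,(170,130,32,32)),("peg top",t,t2,(294,150,22,26))):
    print(n,np.abs(A-B)[v:v+h,u:u+w].mean().round(1),end="; ")
E
```

```text
tcp_pos: [0.5018, -0.3651, 0.0828]
force: [-3.0, 1.6, 4.9]
tcp_pos: [0.5017, -0.3648, 0.0805]
force: [-0.2, 0.4, -0.5]
gripper_width: 1.001
time: 24.8
tcp_pos: [0.5027, -0.3656, 0.2487]
force: [0.2, -0.4, -0.1]
pred [[256.644 188.745]
 [256.465 167.428]
 [256.381 157.41 ]] [ 0.502 -0.365  0.246]
mallet sc 13.4; offcut sc 2.3; tin sc 3.3; glue sc 2.8; sander sc 2.9; purple1 2.9; purple2 7.8; tin 8.7; peg top 11.5; [ WARN:0@1.128] global loadsave.cpp:1063 imwrite_ Unsupported depth image for selected encoder is fallbacked to CV_8U.
```

```bash
python3 -m creep '[0.1,-0.08,0,0,0.16,-0.08,0,0,0.16,-0.08,0,0,0.16,-0.08,0,0,0.16,-0.08,0,0,0.1,-0.05,0,0,0,0,0,0,0,0,0,0]'|grep -E "time|tcp|force: \["; python3 - <<'E'
from h import *
np.set_printoptions(precision=1,suppress=True)
a=cv2.imread("pics/scene0.png");b=ctrl.read_camera("scene");t=cv2.imread("pics/top0.png");t2=ctrl.read_camera("top");cv2.imwrite("pics/s9.png",b);cv2.imwrite("pics/t9.png",t2)
for n,A,B,(u,v,w,h) in(("mallet sc",a,b,(172,100,26,48)),("offcut sc",a,b,(308,230,35,25)),("purple1",a,b,(144,96,22,46)),("purple2",a,b,(192,82,20,44)),("mallet top",t,t2,(360,203,34,30)),("purple1 top",t,t2,(398,186,36,32)),("tin",t,t2,(170,130,32,32)),("offcut top",t,t2,(135,165,35,22)),("peg top",t,t2,(294,150,22,26))):
    pa,pb=[cv2.cvtColor(x[v:v+h,u:u+w],cv2.COLOR_BGR2GRAY).astype(np.float32) for x in(A,B)]
    print(n,np.abs(pa-pb).mean().round(1),np.array(cv2.phaseCorrelate(pa,pb)[0]))
for im,n in((a,"scene"),(b,"scene"),(t,"top"),(t2,"top")):
    c=info(n);u,v=proj(c,[.6588,-.1695,.075])[0].astype(int);g=im.mean(2)[v-10:v+14,u-10:u+11]
    m=(g<70).astype(np.uint8);N,l,s,ce=cv2.connectedComponentsWithStats(m);k=1+s[1:,4].argmax();print(n,ce[k]+[u-10,v-10],s[k])
for n in("scene","top"):print(n,proj(info(n),[[.6588,-.1695,.074],[.6588,-.1695,.063]]))
E
```

```text
time: 25.75
tcp_pos: [0.3635, -0.1699, 0.2445]
force: [0.3, -0.5, 1.1]
mallet sc 2.5 [ 0.6 -0.1]
offcut sc 2.0 [-0.1  0.3]
purple1 2.0 [-0.1  0. ]
purple2 2.1 [0.  0.5]
mallet top 7.6 [-0.1  0.4]
purple1 top 4.8 [ 0. -0.]
tin 6.3 [-0.1  0. ]
offcut top 5.5 [0. 0.]
peg top 10.0 [-0.3  0.8]
scene [200.4 185.5] [ 9 13  6  4 19]
scene [200.5 188. ] [11 17  2  1  2]
top [302.5 164.2] [ 5 11  9  6 16]
top [302.5 165.8] [ 6 15  6  2  6]
scene [[199.7 182.1]
 [200.  184.2]]
top [[304.1 160.7]
 [303.7 161.5]]
```

```bash
python3 -c "
from workcell import ctrl
print(ctrl.job_done())"
```

```text
the job is handed in; nothing more can be done
None
```

The job is handed in at about 26 s: the larger board is home in the leaning slot, the peg was knocked down with the mallet until it stopped on the block, and the mallet is standing head down where it started. My last pictures showed no shift in the offcut, tin or purple mallets, and none in the glue or sander when last compared; no verdict came back.

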